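# Hold the viewing cover at the marked angle over a culture dish

## Robot

A 7-joint arm with a two-finger parallel gripper is mounted at the origin on the work surface. World frame = base frame: x ahead of the robot, y to its left, z up, the work surface at z = 0. Lengths are in m, angles in rad, forces in N, time in s.
With the tool pointing down it reaches from about 0.425 to 0.925 m from the base axis. Payload 6.8 kg.
Tool frame: the origin (TCP) lies midway between the tips of the shut fingers; the grasp point (between the pads) lies 19 mm behind it; z points along the fingers, y is the line along which they close (so a half turn about z gives the same grasp; the last joint's range is limited). The gripper opens to 85 mm and grips with 20 to 120 N. Pads are 22 mm wide; open, the fingers measure 114 mm over their backs; the gripper's body (76 mm by 85 mm) begins 54 mm behind the grasp point. The pads swing forward as they close: fully open they stand 13 mm farther back than shut.
Start: joints at [1.028, 0.477, 0.022, 1.555, -0.011, 1.109, -0.083], TCP at [0.284, -0.612, 0.231] pointing down, gripper open.
Joint ranges: [-2.96, 2.96], [-0.34, 2.1], [-1.41, 1.46], [0.24, 2.44], [-1.37, 4.51], [0.17, 1.92], [-2.96, 2.96]. Speed limits (rad/s): [2.39, 2.39, 3.14, 3.14, 3.14, 3.14, 3.14].

## Interface

Orientations are given as a rotation vector (axis times angle).
In Python, from bench import r gives the robot as it stands.
- The arm moves only by the tool servo_tool, never from a script. Its arguments are lists of equal length, an entry for each row: "turn": the turn, a rotation vector about the world's x, y, z in units of 5 degrees (1.0 is 5 degrees), a list of three; "slide": the shift along the world's x, y, z in units of 30 mm (1.0 is 30 mm), a list of three; "hand": the opening, from 0 (shut) to 1 (fully open). In form: {"turn": [[rx, ry, rz], ...], "slide": [[dx, dy, dz], ...], "hand": [hand, ...]}. A call has 1 to 8 rows; each row is the pose to reach, as a shift and turn from the pose commanded when the call began; what a row does not reach only later rows make up. A row lasts 1/8 s, in which the tool goes at most 62.5 mm and 10.7 degrees, less where a joint would pass 70% of its speed; a pose out of reach is approached as far as the arm can. A call with a gripper value outside its range is refused whole. The fingers move at their own pace and stop on an object; "squeeze" is the grip in N (left out, the last holds). Time passes only in rows, so rows that repeat a pose let the fingers close. It gives the time, the measured TCP pose, the force, the opening and the grip force at its end, in the units of the state.
- r.get_obs(): the state, without advancing time (a new reading comes with each control period).
- r.grab_frame(name): name is "side" or "top" or "wrist"; returns (picture, depth): 400x640x3 uint8, red, green, blue; 400x640 float32, m along the optical axis (not along the pixel's ray), 0 where there is no reading.
- r.get_calibration(name): a dict with "fovy" (degrees; the focal length in pixels is half the picture's height over the tangent of half this angle, whatever the lens; pixels are square), "cx", "cy" (the principal point, pixels), "R" (3x3) and "t" (3): a world point X has camera coordinates R X + t. Camera axes: x right, y down, z forward; pixel columns grow to the right and rows downward; lengths in m; the calibration is good to about 2 mm. A picture is of the moment at which its call begins: read the wrist's pose just before it. get_calibration takes no time and is no camera call; for the wrist camera it gives the pose at the moment of the call.
- r.hand_in(): hands the job in; it is judged then, once.
The state is a dict: "clock": time; "joints": joint angles; "qvel": joint speeds; "tau": joint torques, N m; "tcp_pos": TCP position; "orientation": TCP orientation; "contact_force": force on the tool from outside, world axes, zero at the start; "moment": the same for the moment, N m; "grip_width": finger opening in m; "gripper_force": force on a finger pad.
Only numpy, scipy, OpenCV 4.12 (cv2) and the standard library are available. Lean on these libraries where they do the work, as an engineer would, in place of code of your own. Each camera call takes 0.05 s, during which the arm holds its last target. There are 200 camera calls.

## Task

A colleague is about to photograph a culture on the blue-light transilluminator: take the small flat culture dish out of the sectioned tray and set it down, lid up and without dropping it, in the middle of the lit window. Then swing the raised amber cover down under control, without letting it fall, until it stands at the angle marked by the index clamp on the quadrant beside it. Nothing else keeps the cover up, so finish while still holding it steady at that angle with the fingers, and leave the index clamp and everything else on the bench as they are.

Things in the scene. Friction and masses are not known exactly. Their poses are not given: they have to be found in the camera images.
- dish: the small round culture dish with its lid on, one rigid piece, translucent with a cream agar layer: 40 mm diameter, 12 mm high, about 20 g. Origin at the centre of its underside, z up through the lid. It lies flat, lid up, in one of the four compartments of the tray, near the compartment's middle; a flat disc clearly smaller than the two large dishes and far lower than the pot.
- tray: grey open tray, fixed to the bench, 236 x 236 x 18 mm high, 4 mm floor, 4 mm walls, with one divider each way making four compartments of 112 mm square (centres 58 mm from the tray's middle along its x and y). Origin at the centre of its underside; axes along its sides.
- unit: the blue-light transilluminator, fixed: white housing 220 mm (x) by 250 mm (y), top and lit window 64 mm high, front to its -x (the robot). Origin on the bench under the housing. Hinge axis along y at x = +92 mm, 88 mm high. On its +y side, at y = 139 mm, stands an aluminium quadrant: an arc of 85 mm radius about the hinge axis, ticks every 15 degrees, no higher than 185 mm with its clamp.
- window (a point): centre of the lit blue window, on its upper face; the window is 142 mm (unit x) by 202 mm (unit y), and its axes are those of the unit.
- cover (a joint): angle of the amber cover, rad: 0 shut (flat), growing as it is lifted; at the start it leans back past upright on its stop at 1.8. 5 mm amber plate in a black frame, 230 mm wide, 175 mm long from the hinge, about 0.35 kg; the hinge is nearly free, so below 1.57 it falls unless held. A dark pointer on its +y side, along the cover, runs to 78 mm from the hinge, beside the quadrant.
- cover_bar (a point): middle of the cover's pull bar: round aluminium, 12 mm diameter, 130 mm long along unit y, on stand-offs 60 mm either side of the middle, 210 mm from the hinge axis, 29 mm of free gap to the frame. At cover angle t it is 210*cos(t) mm from the hinge towards unit -x and 210*sin(t) mm above it (293 mm above the bench at the start). It can be pinched from above and turns between the pads.
- cover_hinge (a point): middle of the cover's hinge axis; the x axis of this point points from the bar to the hinge and turns with the cover.
- index (a joint): angle at which the index clamp stands on the quadrant, rad, counted like the cover's angle: the marked angle, somewhere from 0.6 to 1.0. It stays where it is.
- index_clamp (a point): middle of the index clamp: a dark steel block 24 x 11 x 9 mm with a black thumbscrew pointing outwards (unit +y), on the quadrant's arc 85 mm from the hinge axis, 139 mm to the unit's +y side. Its x axis points along the radius to the hinge axis: the cover is at the mark when the cover's pointer is in line with it.
- large_dish_1: a larger culture dish in another compartment, 60 mm diameter, 15 mm high; origin at the centre of its underside. To be left.
- large_dish_2: a second larger culture dish, the same as the first. To be left.
- pot: a white screw-cap pot in another compartment, 42 mm diameter, 50 mm high; origin at the centre of its underside. To be left.
- bottle: a small amber reagent bottle, 32 mm diameter, 70 mm high, standing beyond the unit and tray; origin at the centre of its underside. To be left.
- pen: a white marker pen with black cap, 120 mm long, 16 mm thick, lying beyond the gap between unit and tray; origin under it, 10 mm from the middle. To be left.
- tube_rack: an orange tube rack with two capped tubes, 64 x 116 mm, 140 mm high over the caps, to the robot's left; origin at the centre of its underside. To be left.
Not all that is in view belongs to the job. What is shaped like the large_dish_2 but purple is not meant.

How it is judged:
On the way:
1. the small dish stands lid up in the middle of the lit window, let go, with the cover still raised (horizontal distance between dish and window below 0.02 m and z of dish in the frame of window between -0.004 and 0.004 m and angle between dish's own z axis and vertical below 0.12 rad and linear speed of dish below 0.02 m/s and contact force between the fingers and dish below 0.05 N and value of joint cover above 1.3 rad), for 0.2 s.
At the end, for the whole second after the job is handed in: The small dish stands flat, lid up, still and untouched on the lit window, its centre within 20 mm of the window's centre; the cover is still and within 0.07 rad (4 degrees) of the index clamp's angle, held by the gripper's fingers (contact force over 0.3 N) with no loose thing touching it (horizontal distance between dish and window below 0.02 m and z of dish in the frame of window between -0.004 and 0.004 m and angle between dish's own z axis and vertical below 0.12 rad and linear speed of dish below 0.02 m/s and contact force between each of the fingers, cover and dish below 0.05 N and angle between the x axis of cover_bar and the x axis of index_clamp, either way round below 0.07 rad and velocity of joint cover between -0.08 and 0.08 rad/s and contact force between the fingers and cover above 0.3 N and contact force between cover and large_dish_1 below 0.05 N and contact force between cover and large_dish_2 below 0.05 N and contact force between cover and pot below 0.05 N and contact force between cover and bottle below 0.05 N and contact force between cover and pen below 0.05 N and contact force between cover and tube_rack below 0.05 N); the arm keeps its last pose, push and grip.
It fails at once if a bystander is shifted by more than 20 mm (distance of any of large_dish_1, large_dish_2, pot, bottle, pen, tube_rack from where it was at the start of the episode above 0.02 m).
It fails at once if the index clamp is moved (over 5 mm) (distance of index_clamp from where it was at the start of the episode above 0.005 m).
It fails at once if the dish is dropped or thrown: it moves faster than 0.5 m/s with no finger on it (linear speed of dish above 0.5 m/s and contact force between the fingers and dish below 0.02 N).
It fails at once if the cover falls: faster than 2.5 rad/s downward, or below 0.35 rad (velocity of joint cover below -2.5 rad/s or value of joint cover below 0.35 rad).
It also fails if it takes over 72 s, if anything falls off the work surface, if the arm or the gripper's body presses on something with over 40 N, if the wrist force passes 120 N, or if a joint passes its speed limit or range.

## Working session

There is one attempt and no reset: what is moved stays moved. The work goes in short steps, Python scripts to look and compute and a tool call to move; the robot and the scene stay as the last step left them, time stands still between calls to the robot, and variables do not carry over. Pictures are saved under pics/ and viewed, at most 11 in all, crops included, and the job is handed in when it is done.

Besides the shell and the picture viewer there is one more tool, called after ">>>" by a JSON object that holds its "api" and its "payload". servo_tool: Moves the arm, as the interface text tells. Its arguments: {"type":"object","properties":{"turn":{"type":"array"},"slide":{"type":"array"},"hand":{"type":"array"},"squeeze":{"type":"number"}},"required":["turn","slide","hand"]}

```bash
mkdir -p pics; cat > h.py <<'E'
import numpy as np, cv2
from bench import r
def cam(n):
    c=r.get_calibration(n); im,d=r.grab_frame(n); return c,im,d
def K(c): return 200/np.tan(np.radians(c["fovy"])/2)
def ray(c,u,v):
    R=np.array(c["R"]);t=np.array(c["t"])
    return -R.T@t, R.T@np.array([(u-c["cx"])/K(c),(v-c["cy"])/K(c),1])
def plane(c,u,v,z):
    o,d=ray(c,u,v); return o+d*(z-o[2])/d[2]
def pt(c,d,u,v):
    o,q=ray(c,u,v); return o+q*d[int(v),int(u)]
def proj(c,X):
    p=np.array(c["R"])@X+np.array(c["t"]); return p[:2]/p[2]*K(c)+[c["cx"],c["cy"]]
def save(n,im): cv2.imwrite("pics/"+n,im[:,:,::-1])
E
python3 - <<'E'
from h import *
for n in("top","side"):
    c,im,d=cam(n); save(n+"1.png",im); np.savez(n+"1.npz",im=im,d=d); print(n,c)
print(r.get_obs())
E
```

```text
top {'fovy': 53.29284203722887, 'cx': 320.46824129971014, 'cy': 201.53070675386198, 'R': array([[ 0.00699389, -0.99996701,  0.00413031],
       [-0.97678529, -0.007716  , -0.21408167],
       [ 0.21410648, -0.00253717, -0.97680703]]), 't': array([0.14084146, 0.56265324, 1.15781445])}
side {'fovy': 49.84513021501212, 'cx': 314.6875289176837, 'cy': 202.15803476131185, 'R': array([[-0.72199348, -0.69189283,  0.00311887],
       [-0.51550817,  0.53491769, -0.66941347],
       [ 0.46149404, -0.48491996, -0.74288349]]), 't': array([0.50676382, 0.27203761, 0.88573392])}
{'clock': 0.1, 'joints': array([ 1.02788536,  0.4777112 ,  0.02236511,  1.55635468, -0.0114999 ,
        1.10926001, -0.08312286]), 'qvel': array([ 0.00101222, -0.00169643,  0.00112473, -0.00244871,  0.00034071,
       -0.00041316, -0.00202881]), 'tau': array([ 4.79474242e-03, -5.97763717e+01,  1.61390886e+00, -2.81955707e+01,
        1.28501456e-02,  5.02584720e-03,  1.99519224e-05]), 'tcp_pos': array([ 0.28409435, -0.61172752,  0.23042665]), 'orientation': array([-3.06614965e+00, -6.77265856e-01,  7.35675736e-04]), 'contact_force': array([-0.76005774, -0.30032621,  0.0120867 ]), 'moment': array([ 0.02748543, -0.01135733, -0.03033564]), 'gripper_force': 0.0, 'grip_width': 0.08545214179926176}
```

View pics/top1.png

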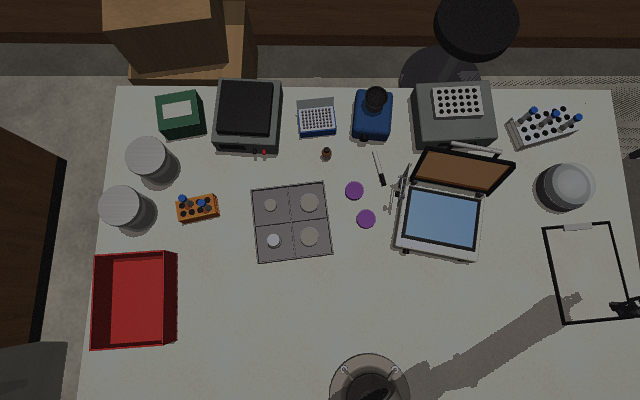

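View pics/side1.png

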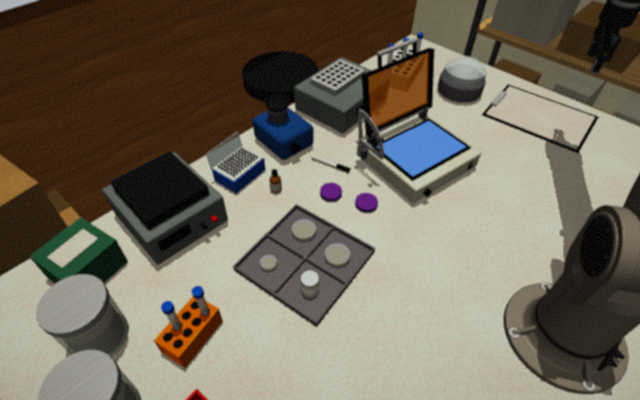

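The top view shows the tray at about (291,222). It holds four candidates: a disc at (270,205), a white pot at (274,240), and large discs at (310,202) and (310,236). The purple dishes at (354,190) and (366,218) are decoys. The disc at (270,205) is the smallest and is low, so it fits the small dish. The lit window is at about (442,218) and the quadrant at about (398,188). I'll confirm with an enlarged crop and measure.

```bash
python3 - <<'E'
from h import *
z=np.load("top1.npz");im=z["im"];d=z["d"];c=r.get_calibration("top")
a=cv2.resize(im[175:270,245:340],(570,570),interpolation=cv2.INTER_CUBIC)
b=cv2.resize(im[150:226,380:420],(0,0),fx=5.5,fy=7.5,interpolation=cv2.INTER_CUBIC)
save("crop1.png",np.hstack([a,b]) if a.shape[0]==b.shape[0] else np.hstack([a,cv2.resize(b,(220,570))]))
hsv=cv2.cvtColor(im,cv2.COLOR_RGB2HSV)
m=cv2.inRange(hsv,(95,70,120),(125,255,255)); m[:, :390]=0;m[:, 500:]=0;m[:185]=0
cs,_=cv2.findContours(m,0,2); k=max(cs,key=cv2.contourArea)
q=cv2.boxPoints(cv2.minAreaRect(k)); ap=cv2.approxPolyDP(k,6,True)[:,0]
P=[plane(c,u,v,.064) for u,v in ap]; print("win px",ap.tolist());print(np.round(P,4))
# area centroid in rectified plane
M=np.array([plane(c,u,v,.064)[:2] for v,u in zip(*np.nonzero(m))],np.float32)
print(M.mean(0), cv2.minAreaRect(M), "depthz",[pt(c,d,442,220)[2]])
H=lambda p,h:plane(c,*p,h)
for n,(u,v),h in(("dish",(270,205),.016),("l1",(310,202),.019),("l2",(310,236),.019),("pot",(274,240),.054)):
    w=im[v-14:v+15,u-14:u+15].astype(int); 
    ch=w[:,:,:2].mean(2)-w[:,:,2]*0
    print(n,H((u,v),h),pt(c,d,u,v), im[v,u], im[v+12,u+12])
# tray
m=cv2.inRange(hsv,(0,0,70),(179,60,140))
E
```

```text
win px [[412, 190], [406, 234], [471, 247], [476, 202]]
[[ 0.5993 -0.1358  0.064 ]
 [ 0.4632 -0.112   0.064 ]
 [ 0.4257 -0.3043  0.064 ]
 [ 0.5631 -0.3297  0.064 ]]
[ 0.51237106 -0.22039618] ((0.5131115317344666, -0.22010141611099243), (0.20038576424121857, 0.14049078524112701), 79.1517105102539) depthz [np.float64(0.06628217664995573)]
dish [0.55887611 0.30450183 0.016     ] [0.55866612 0.30437463 0.01700437] [112 106  99] [92 88 89]
l1 [0.56893556 0.17801319 0.019     ] [0.56773334 0.17787918 0.02452122] [112 106 100] [95 89 91]
l2 [0.46090506 0.1766502  0.019     ] [0.46034401 0.17655027 0.02331426] [111 107 100] [98 93 93]
pot [0.44344652 0.28399266 0.054     ] [0.44322005 0.28377708 0.05589891] [135 136 144] [96 91 92]
```

View pics/crop1.png

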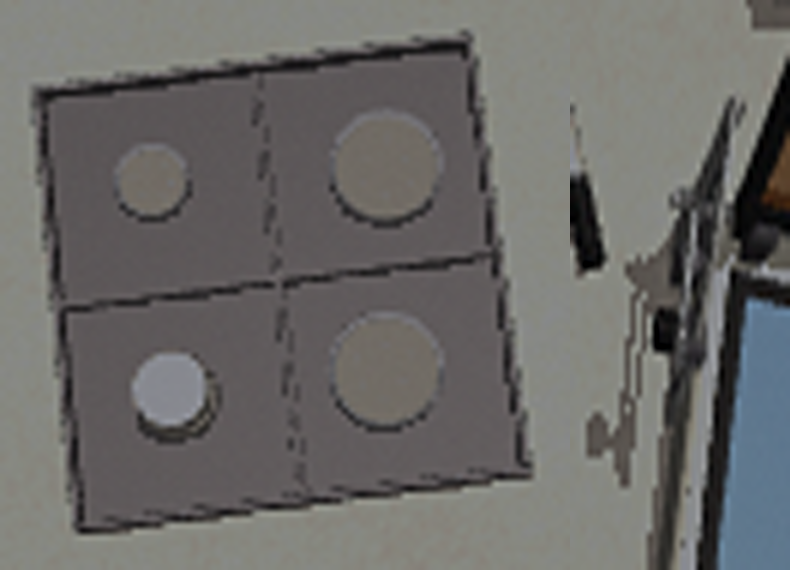

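The crop confirms it: the small dish is at (270,205), visibly smaller than the other two discs and lower than the pot. The clamp's thumbscrew is at about (397,194). I'm moving towards the dish now.

>>> {"api": "servo_tool", "payload": {"turn": [[0,0,0.9],[0,0,1.8],[0,0,2.7],[0,0,3.6],[0,0,4.5],[0,0,5.4],[0,0,6.3],[0,0,7.2]], "slide": [[0.55,1.9,0.1],[1.1,3.8,0.2],[1.7,5.7,0.3],[2.3,7.6,0.4],[2.9,9.5,0.4],[3.5,11.4,0.4],[4.0,13.3,0.4],[4.6,15.2,0.4]], "hand": [0.7,0.7,0.7,0.7,0.7,0.7,0.7,0.7], "squeeze": 20}}

```text
clock: 1.1
tcp_pos: [0.4222, -0.1544, 0.2433]
orientation: [2.706, 1.595, -0.0]
contact_force: [1.1, -0.2, -0.0]
grip_width: 0.0596
gripper_force: 0.0
```

>>> {"api": "servo_tool", "payload": {"turn": [[0,0,0.9],[0,0,1.8],[0,0,2.7],[0,0,3.6],[0,0,4.5],[0,0,5.4],[0,0,6.3],[0,0,7.2]], "slide": [[0.55,1.9,0],[1.1,3.8,0],[1.7,5.7,0],[2.3,7.6,0],[2.9,9.5,0],[3.5,11.4,0],[4.0,13.3,0],[4.6,15.3,0]], "hand": [0.7,0.7,0.7,0.7,0.7,0.7,0.7,0.7]}}

```text
clock: 2.1
tcp_pos: [0.5607, 0.3039, 0.2428]
orientation: [2.081, 2.353, -0.001]
contact_force: [0.5, -0.1, 0.1]
grip_width: 0.0595
gripper_force: 0.0
```

>>> {"api": "servo_tool", "payload": {"turn": [[0,0,0],[0,0,0]], "slide": [[0,0,-0.5],[0,0,-1.0]], "hand": [0.7,0.7]}}

```text
clock: 2.35
tcp_pos: [0.56, 0.3021, 0.2118]
orientation: [-2.084, -2.351, 0.003]
contact_force: [-0.1, -0.7, -0.6]
grip_width: 0.0598
gripper_force: 0.0
```

```bash
python3 - <<'E'
from h import *
o=r.get_obs();print(o["tcp_pos"],o["orientation"],o["grip_width"],o["clock"])
c,im,d=cam("wrist"); save("w1.png",im); np.savez("w1.npz",im=im,d=d,**{k:c[k] for k in c})
R=np.array(c["R"]);print("cam",-R.T@c["t"],"dir",R[2],"fovy",c["fovy"],proj(c,np.array([.559,.3045,.016])))
E
```

```text
[0.56000312 0.30209264 0.21181078] [-2.08362335 -2.35114979  0.00250161] 0.05979800418912771 2.35
cam [0.55201806 0.37053177 0.3543807 ] dir [ 0.03205963 -0.27227366 -0.96168562] fovy 63.1308111366865 [324.64653136 180.33393756]
```

View pics/w1.png

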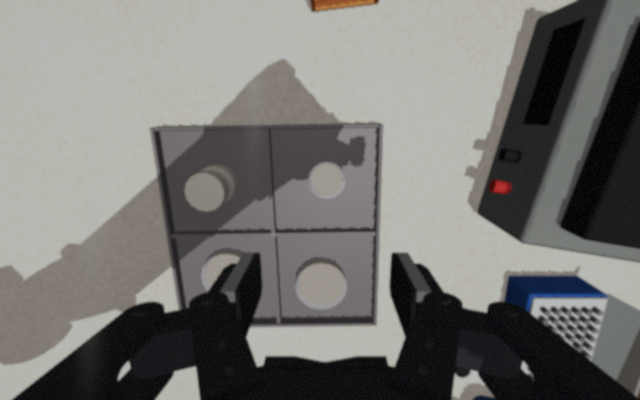

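The wrist view shows the small dish at (326,180), within about 2 mm of the prediction, and the fingers are lined up with the tray. I'll descend and grip.

>>> {"api": "servo_tool", "payload": {"turn": [[0,0,0],[0,0,0],[0,0,0],[0,0,0],[0,0,0],[0,0,0],[0,0,0],[0,0,0]], "slide": [[0.02,0.07,-1.5],[0.02,0.07,-3.0],[0.02,0.07,-4.3],[0.02,0.07,-5.4],[0.02,0.07,-6.2],[0.02,0.07,-6.7],[0.02,0.07,-6.9],[0.02,0.07,-6.9]], "hand": [0.7,0.7,0.7,0.7,0.7,0.7,0.7,0.7]}}

```text
clock: 3.4
tcp_pos: [0.5612, 0.3045, 0.0067]
orientation: [2.084, 2.351, 0.0]
contact_force: [-0.1, -0.1, -0.3]
grip_width: 0.0597
gripper_force: 0.0
```

>>> {"api": "servo_tool", "payload": {"turn": [[0,0,0],[0,0,0],[0,0,0],[0,0,0],[0,0,0],[0,0,0],[0,0,0],[0,0,0]], "slide": [[0,0,0],[0,0,0],[0,0,0],[0,0,0],[0,0,0],[0,0,0],[0,0,0],[0,0,0]], "hand": [0.6,0.5,0.4,0.35,0.35,0.35,0.35,0.35], "squeeze": 25}}

```text
clock: 4.4
tcp_pos: [0.5613, 0.3051, 0.0072]
orientation: [2.083, 2.351, 0.002]
contact_force: [-0.1, -1.6, 6.6]
grip_width: 0.0385
gripper_force: 24.8
```

>>> {"api": "servo_tool", "payload": {"turn": [[0,0,0],[0,0,0],[0,0,0],[0,0,0],[0,0,0],[0,0,0],[0,0,0],[0,0,0]], "slide": [[0,0,0.2],[0,0,0.6],[0,0,1.2],[0,0,2.0],[0,0,3.0],[0,0,4.0],[0,-0.5,5.0],[0,-1.0,5.0]], "hand": [0.35,0.35,0.35,0.35,0.35,0.35,0.35,0.35]}}

```text
clock: 5.4
tcp_pos: [0.5623, 0.2758, 0.1601]
orientation: [2.081, 2.35, 0.009]
contact_force: [-0.5, 0.0, -0.5]
grip_width: 0.0385
gripper_force: 25.2
```

>>> {"api": "servo_tool", "payload": {"turn": [[0,0,-0.2],[0,0,-0.6],[0,0,-1.1],[0,0,-1.6],[0,0,-2.1],[0,0,-2.6],[0,0,-3.1],[0,0,-3.6]], "slide": [[-0.1,-1,0],[-0.3,-2.5,0],[-0.5,-4,0],[-0.7,-5.5,0],[-0.9,-7,0],[-1.1,-8.5,0],[-1.3,-10,0],[-1.5,-11.5,0]], "hand": [0.35,0.35,0.35,0.35,0.35,0.35,0.35,0.35]}}

```text
clock: 6.4
tcp_pos: [0.5149, -0.072, 0.1562]
orientation: [-2.427, -1.994, 0.001]
contact_force: [0.6, -0.6, -0.5]
grip_width: 0.0387
gripper_force: 25.2
```

>>> {"api": "servo_tool", "payload": {"turn": [[0,0,0],[0,0,0],[0,0,0],[0,0,0],[0,0,0],[0,0,0]], "slide": [[-0.05,-1.5,0],[-0.1,-3,0],[-0.1,-4.2,0],[-0.1,-5,0],[-0.1,-5,0],[-0.1,-5,0]], "hand": [0.35,0.35,0.35,0.35,0.35,0.35]}}

```text
clock: 7.15
tcp_pos: [0.5126, -0.2191, 0.1562]
orientation: [-2.424, -1.997, -0.0]
contact_force: [-0.0, 0.7, -1.2]
grip_width: 0.0385
gripper_force: 25.2
```

```bash
python3 - <<'E'
from h import *
o=r.get_obs();print(o["tcp_pos"],o["orientation"],o["grip_width"],o["clock"])
c,im,d=cam("wrist"); save("w2.png",im); np.savez("w2.npz",im=im,d=d,**{k:c[k] for k in c})
R=np.array(c["R"]);print("cam",-R.T@c["t"])
c,im,d=cam("side"); np.savez("s2.npz",im=im,d=d)
E
```

```text
[ 0.51263759 -0.21909429  0.15617336] [-2.42420877e+00 -1.99686766e+00 -4.19951147e-04] 0.03847753462222406 7.15
cam [ 0.52618216 -0.1516731   0.29887403]
```

View pics/w2.png

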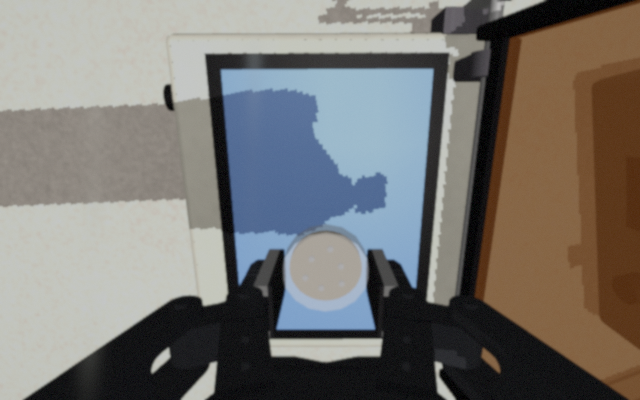

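The dish is held level between the pads at (327,265), over the window. I'll lower it.

>>> {"api": "servo_tool", "payload": {"turn": [[0,0,0],[0,0,0],[0,0,0],[0,0,0],[0,0,0],[0,0,0],[0,0,0],[0,0,0]], "slide": [[0,0,-0.8],[0,0,-1.6],[0,0,-2.2],[0,0,-2.6],[0,0,-2.75],[0,0,-2.85],[0,0,-2.9],[0,0,-2.9]], "hand": [0.35,0.35,0.35,0.35,0.35,0.35,0.35,0.35]}}

```text
clock: 8.25
tcp_pos: [0.5131, -0.2204, 0.0696]
orientation: [2.425, 1.996, 0.0]
contact_force: [0.4, 0.2, -0.3]
grip_width: 0.0385
gripper_force: 25.2
```

```bash
python3 - <<'E'
from h import *
o=r.get_obs();print(o["tcp_pos"],o["contact_force"],o["clock"])
# bar location from top depth: bright pixels high up near cover
z=np.load("top1.npz");im=z["im"];d=z["d"];c=r.get_calibration("top")
for nm,(z,c) in {"top":(z,c),"side":(np.load("side1.npz"),r.get_calibration("side"))}.items():
    d=z["d"];v,u=np.mgrid[0:400,0:640]; R=np.array(c["R"]);f=K(c)
    P=(np.stack([(u-c["cx"])/f,(v-c["cy"])/f,np.ones_like(d)],-1)*d[...,None]-c["t"])@R
    m=(d>0)&(P[...,2]>.27)&(P[...,2]<.32)&(abs(P[...,0]-.65)<.15)&(abs(P[...,1]+.22)<.15)
    a=-.19; ux=np.array([np.cos(a),np.sin(a)]);uy=np.array([-np.sin(a),np.cos(a)])
    Q=P[m]; w=(Q[:,:2]-[.5131,-.2201]); X=w@ux;Y=w@uy
    print(nm,m.sum(),"px",u[m].min(),u[m].max(),v[m].min(),v[m].max())
    for lo in np.arange(-.12,.12,.03):
        k=(Y>lo)&(Y<lo+.03)
        if k.sum()>2: print(round(lo,2),k.sum(),np.round([np.median(X[k]),X[k].min(),X[k].max(),np.median(Q[k,2]),Q[k,2].max()],3))
    print("Y",np.percentile(Y,[2,98]))
E
```

```text
[ 0.51310359 -0.22035596  0.06960351] [ 0.37503453  0.17015414 -0.25812109] 8.25
top 289 px 448 501 141 158
-0.09 16 [0.14  0.135 0.146 0.284 0.301]
-0.06 68 [0.142 0.136 0.15  0.296 0.303]
-0.03 59 [0.143 0.138 0.15  0.297 0.302]
0.0 58 [0.143 0.139 0.151 0.297 0.301]
0.03 64 [0.142 0.136 0.149 0.297 0.302]
0.06 24 [0.14  0.136 0.147 0.291 0.301]
Y [-0.06222752  0.06457009]
side 275 px 376 416 38 63
-0.09 24 [0.138 0.134 0.145 0.281 0.298]
-0.06 60 [0.139 0.133 0.148 0.294 0.3  ]
-0.03 43 [0.139 0.135 0.149 0.295 0.298]
0.0 47 [0.14  0.135 0.147 0.295 0.298]
0.03 65 [0.139 0.134 0.148 0.294 0.299]
0.06 36 [0.14  0.133 0.149 0.285 0.297]
Y [-0.06538053  0.06346063]
```

>>> {"api": "servo_tool", "payload": {"turn": [[0,0,0],[0,0,0],[0,0,0],[0,0,0]], "slide": [[0,0,-0.04],[0,0,-0.07],[0,0,-0.07],[0,0,-0.07]], "hand": [0.35,0.35,0.35,0.35]}}

```text
clock: 8.75
tcp_pos: [0.513, -0.2203, 0.0673]
orientation: [2.426, 1.996, 0.0]
contact_force: [-0.4, -0.7, 0.7]
grip_width: 0.0386
gripper_force: 25.3
```

>>> {"api": "servo_tool", "payload": {"turn": [[0,0,0],[0,0,0],[0,0,0]], "slide": [[0,0,-0.03],[0,0,-0.04],[0,0,-0.04]], "hand": [0.35,0.35,0.35]}}

```text
clock: 9.12
tcp_pos: [0.513, -0.2203, 0.0671]
orientation: [2.425, 1.996, -0.001]
contact_force: [-3.6, 1.2, 11.4]
grip_width: 0.0386
gripper_force: 26.2
```

>>> {"api": "servo_tool", "payload": {"turn": [[0,0,0],[0,0,0],[0,0,0],[0,0,0],[0,0,0],[0,0,0]], "slide": [[0,0,0.03],[0,0,0.03],[0,0,0.03],[0,0,0.03],[0,0,0.03],[0,0,0.03]], "hand": [0.5,0.55,0.6,0.65,0.7,0.7]}}

```text
clock: 9.88
tcp_pos: [0.5129, -0.2202, 0.0669]
orientation: [-2.426, -1.996, -0.0]
contact_force: [0.4, 0.2, -0.0]
grip_width: 0.0599
gripper_force: 0.0
```

>>> {"api": "servo_tool", "payload": {"turn": [[0,0,0],[0,0,0],[0,0,0],[0,0,0],[0,0,0],[0,0,0],[0,0,0],[0,0,0]], "slide": [[0,0,0.3],[0,0,1],[0,0,2],[0,0,3.5],[0,0,5],[0,0,6.5],[0,0,8],[0,0,9.5]], "hand": [0.7,0.7,0.7,0.7,0.7,0.7,0.7,0.7]}}

```text
clock: 10.88
tcp_pos: [0.5125, -0.22, 0.3542]
orientation: [2.425, 1.996, 0.0]
contact_force: [0.3, -0.5, -0.7]
grip_width: 0.0597
gripper_force: 0.0
```

```bash
python3 - <<'E'
from h import *
o=r.get_obs();print(o["tcp_pos"],o["clock"])
c,im,d=cam("wrist"); save("w3.png",im); np.savez("w3.npz",im=im,d=d,**{k:c[k] for k in c})
a=-.19; ux=np.array([np.cos(a),np.sin(a),0]);uy=np.array([-np.sin(a),np.cos(a),0])
W=np.array([.5131,-.2201,0])
h=W+.094*ux+.139*uy+[0,0,.088]
for t in(.6,.8,1.): print(t,proj(c,h+.085*(-np.cos(t)*ux+np.array([0,0,np.sin(t)]))))
print("dish",proj(c,W+[0,0,.076]))
E
```

```text
[ 0.51254451 -0.2199775   0.35418882] 10.875
0.6 [348.31165936  42.87073689]
0.8 [360.52039448  39.94844696]
1.0 [375.87825361  37.37413066]
dish [325.24612224 170.34527286]
```

View pics/w3.png

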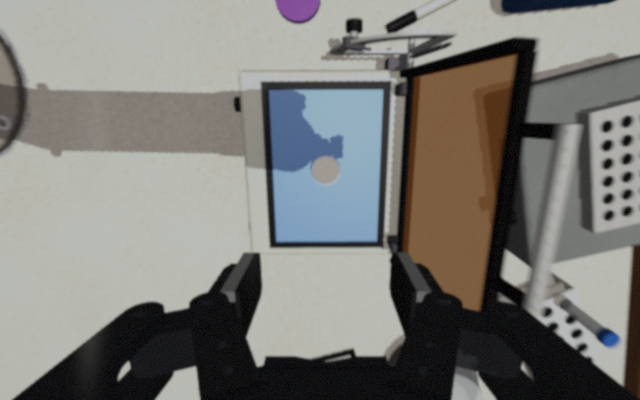

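The wrist view shows the dish at (326,170) in a window spanning columns 265–388 and rows 85–245, so it's centred. The clamp is near (352,40) with its thumbscrew at (354,27). I'll look closer at the clamp in both the wrist and side views.

```bash
python3 - <<'E'
from h import *
z=np.load("w3.npz");s=np.load("side1.npz");im=z["im"]
a=cv2.resize(im[15:75,315:405],(0,0),fx=8,fy=8,interpolation=cv2.INTER_CUBIC)[:, :720]
cs,is_,ds=cam("side")
b=cv2.resize(is_[100:155,340:400],(0,0),fx=8,fy=8,interpolation=cv2.INTER_CUBIC)
save("crop2.png",np.hstack([cv2.resize(a,(450,300)),cv2.resize(b,(327,300))]))
E
```

```text
(no output)
```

View pics/crop2.png

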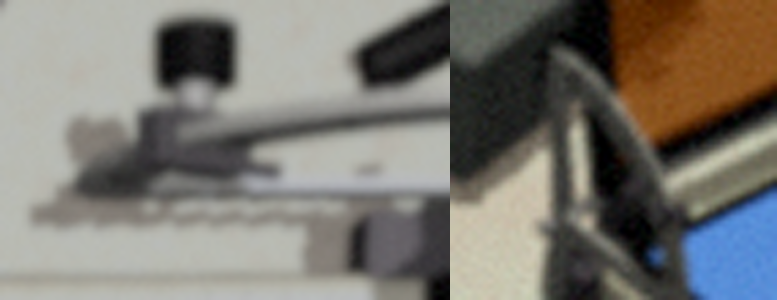

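```bash
python3 - <<'E'
from h import *
z=np.load("w3.npz");c={k:z[k] for k in("R","t","fovy","cx","cy")}
a=-.19; ux=np.array([np.cos(a),np.sin(a),0]);uy=np.array([-np.sin(a),np.cos(a),0])
W=np.array([.5131,-.2201,0])
for hx in(.092,.094):
  for y in(.139,.155,.165):
    print(hx,y,[ (t,np.round(proj(c,W+hx*ux+y*uy+[0,0,.088]+.085*(-np.cos(t)*ux+np.array([0,0,np.sin(t)]))),1).tolist()) for t in(.6,.7,.8,.9)])
# window corners check
for sx in(-1,1):
  for sy in(-1,1): print(sx,sy,proj(c,W+.071*sx*ux+.101*sy*uy+[0,0,.064]).round(1))
hs=cv2.cvtColor(z["im"],cv2.COLOR_RGB2HSV);m=cv2.inRange(hs,(95,60,80),(125,255,255));m[:,:240]=0;m[:,400:]=0;m[:70]=0;m[260:]=0
k=max(cv2.findContours(m,0,2)[0],key=cv2.contourArea);print(cv2.approxPolyDP(k,5,True)[:,0].tolist())
g=z["im"].max(2)[17:34,335:375]; yy,xx=np.nonzero(g<60);print("screw",xx.mean()+335,yy.mean()+17,len(xx))
# side cam: pixel of arc points
cs=r.get_calibration("side")
print("side",[(t,proj(cs,W+.092*ux+.139*uy+[0,0,.088]+.085*(-np.cos(t)*ux+np.array([0,0,np.sin(t)]))).round(1).tolist()) for t in(.6,.8,1.)])
E
```

```text
0.092 0.139 [(0.6, [346.3, 42.9]), (0.7, [352.0, 41.4]), (0.8, [358.5, 40.0]), (0.9, [365.7, 38.6])]
0.092 0.155 [(0.6, [346.5, 25.2]), (0.7, [352.3, 23.3]), (0.8, [358.8, 21.5]), (0.9, [366.2, 19.8])]
0.092 0.165 [(0.6, [346.7, 13.9]), (0.7, [352.4, 11.7]), (0.8, [359.1, 9.7]), (0.9, [366.6, 7.8])]
0.094 0.139 [(0.6, [348.3, 42.9]), (0.7, [354.0, 41.4]), (0.8, [360.5, 39.9]), (0.9, [367.8, 38.6])]
0.094 0.155 [(0.6, [348.5, 25.2]), (0.7, [354.3, 23.3]), (0.8, [360.9, 21.5]), (0.9, [368.4, 19.8])]
0.094 0.165 [(0.6, [348.7, 13.8]), (0.7, [354.5, 11.7]), (0.8, [361.2, 9.7]), (0.9, [368.7, 7.8])]
-1 -1 [275.6 239.8]
-1 1 [268.1  88.9]
1 -1 [375.5 239.3]
1 1 [381.5  88.4]
[[270, 89], [275, 241], [377, 241], [383, 90], [364, 89], [374, 95], [368, 104], [376, 105], [366, 106], [374, 111], [364, 114], [368, 124], [375, 118], [372, 127], [379, 130], [353, 146], [329, 125], [337, 121], [326, 117], [336, 113], [322, 95], [341, 90]]
screw 353.52 25.093333333333334 150
side [(0.6, [379.3, 140.7]), (0.8, [377.0, 134.4]), (1.0, [374.0, 128.4])]
```

The index angle comes out at about 0.70 rad. The bar is about 140 mm behind the window centre at z ≈ 0.293. Next I'll approach and pinch it.

>>> {"api": "servo_tool", "payload": {"turn": [[0,0,0],[0,0,0],[0,0,0],[0,0,0],[0,0,0],[0,0,0]], "slide": [[0.8,-0.15,0.2],[1.8,-0.35,0.2],[2.8,-0.55,0.2],[3.8,-0.73,0.2],[4.6,-0.9,0.2],[4.6,-0.9,0.2]], "hand": [0.7,0.7,0.7,0.7,0.7,0.7]}}

```text
clock: 11.72
tcp_pos: [0.6516, -0.2468, 0.3567]
orientation: [-2.424, -1.996, -0.0]
contact_force: [-0.4, 1.0, -0.3]
grip_width: 0.0598
gripper_force: 0.0
```

```bash
python3 - <<'E'
from h import *
o=r.get_obs();T=o["tcp_pos"];print(T,o["contact_force"],o["clock"])
c,im,d=cam("wrist"); save("w4.png",im)
print(proj(c,np.array([.6511,-.2466,.293])))
E
```

```text
[ 0.65155307 -0.24683386  0.35672699] [-0.40281417  1.01751404 -0.31980609] 11.725
[324.23549559 222.43467237]
```

View pics/w4.png

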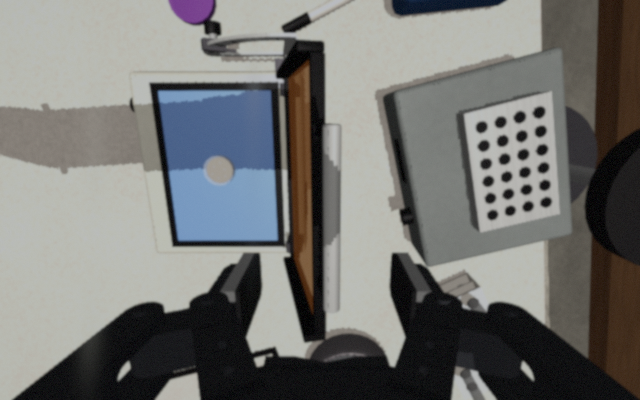

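The bar shows as a vertical strip at about columns 322–341, centred near 332, while the fingers' midline is near 325. It's about 4 mm further along +x, so I'll shift, descend and pinch.

>>> {"api": "servo_tool", "payload": {"turn": [[0,0,0],[0,0,0],[0,0,0],[0,0,0],[0,0,0],[0,0,0]], "slide": [[0.12,-0.02,-0.7],[0.12,-0.02,-1.4],[0.12,-0.02,-2.0],[0.12,-0.02,-2.4],[0.12,-0.02,-2.55],[0.12,-0.02,-2.55]], "hand": [0.7,0.7,0.7,0.7,0.7,0.7]}}

```text
clock: 12.52
tcp_pos: [0.6546, -0.2479, 0.2815]
orientation: [2.426, 1.996, 0.0]
contact_force: [0.8, -0.4, 1.1]
grip_width: 0.0598
gripper_force: 0.0
```

>>> {"api": "servo_tool", "payload": {"turn": [[0,0,0],[0,0,0],[0,0,0],[0,0,0],[0,0,0],[0,0,0],[0,0,0],[0,0,0]], "slide": [[0,0,0],[0,0,0],[0,0,0],[0,0,0],[0,0,0],[0,0,0],[0,0,0],[0,0,0]], "hand": [0.6,0.5,0.4,0.3,0.2,0.1,0.05,0.05], "squeeze": 25}}

```text
clock: 13.52
tcp_pos: [0.6546, -0.2478, 0.2815]
orientation: [2.425, 1.996, 0.0]
contact_force: [-0.9, -0.5, 0.2]
grip_width: 0.0106
gripper_force: 25.0
```

```bash
python3 - <<'E'
from h import *
o=r.get_obs();print({k:np.round(o[k],3) for k in("tcp_pos","contact_force","grip_width","clock")})
tc=np.linspace(1.8,.8,17)[1:]
for t in tc: X=-.21*(np.cos(t)-np.cos(1.8));Z=.21*(np.sin(t)-np.sin(1.8));print(round(t,3),np.round(np.array([X*np.cos(.19),-X*np.sin(.19),Z])/.03,2))
E
```

```text
{'tcp_pos': array([ 0.655, -0.248,  0.282]), 'contact_force': array([-0.853, -0.48 ,  0.223]), 'grip_width': np.float64(0.011), 'clock': np.float64(13.525)}
1.738 [-0.42  0.08  0.09]
1.675 [-0.85  0.16  0.15]
1.612 [-1.28  0.25  0.18]
1.55 [-1.7   0.33  0.18]
1.488 [-2.13  0.41  0.16]
1.425 [-2.56  0.49  0.11]
1.362 [-2.98  0.57  0.03]
1.3 [-3.4   0.65 -0.07]
1.238 [-3.81  0.73 -0.2 ]
1.175 [-4.21  0.81 -0.36]
1.112 [-4.6   0.89 -0.54]
1.05 [-4.98  0.96 -0.74]
0.988 [-5.35  1.03 -0.97]
0.925 [-5.7   1.1  -1.23]
0.862 [-6.03  1.16 -1.5 ]
0.8 [-6.35  1.22 -1.8 ]
```

The bar is gripped (10.6 mm opening) with almost no side force. I'll swing it down along the arc.

>>> {"api": "servo_tool", "payload": {"turn": [[0,0,0],[0,0,0],[0,0,0],[0,0,0],[0,0,0],[0,0,0],[0,0,0],[0,0,0]], "slide": [[-0.42,0.08,0.09],[-0.85,0.16,0.15],[-1.28,0.25,0.18],[-1.7,0.33,0.18],[-2.13,0.41,0.16],[-2.56,0.49,0.11],[-2.98,0.57,0.03],[-3.4,0.65,-0.07]], "hand": [0.05,0.05,0.05,0.05,0.05,0.05,0.05,0.05]}}

```text
clock: 14.52
tcp_pos: [0.5515, -0.2281, 0.279]
orientation: [-2.425, -1.996, 0.0]
contact_force: [2.3, -0.8, -0.7]
grip_width: 0.0108
gripper_force: 25.3
```

>>> {"api": "servo_tool", "payload": {"turn": [[0,0,0],[0,0,0],[0,0,0],[0,0,0],[0,0,0],[0,0,0],[0,0,0],[0,0,0]], "slide": [[-0.41,0.08,-0.13],[-0.81,0.16,-0.29],[-1.2,0.24,-0.47],[-1.58,0.31,-0.67],[-1.95,0.38,-0.9],[-2.3,0.45,-1.16],[-2.63,0.51,-1.43],[-2.95,0.57,-1.73]], "hand": [0.05,0.05,0.05,0.05,0.05,0.05,0.05,0.05]}}

```text
clock: 15.52
tcp_pos: [0.4633, -0.2111, 0.2268]
orientation: [-2.425, -1.996, 0.0]
contact_force: [1.7, -2.1, -1.7]
grip_width: 0.0109
gripper_force: 24.8
```

>>> {"api": "servo_tool", "payload": {"turn": [[0,0,0]], "slide": [[0,0,0]], "hand": [0.05]}}

```text
clock: 15.65
tcp_pos: [0.4628, -0.211, 0.2264]
orientation: [-2.424, -1.995, 0.001]
contact_force: [-0.7, 0.1, -0.3]
grip_width: 0.0108
gripper_force: 25.1
```

```bash
python3 - <<'E'
from h import *
o=r.get_obs();print({k:np.round(o[k],4) for k in("tcp_pos","contact_force","grip_width","clock")})
c,im,d=cam("wrist"); np.savez("w5.npz",im=im,d=d,**{k:c[k] for k in c})
cs,si,ds=cam("side"); np.savez("s5.npz",im=si,d=ds)
ct,ti,dt=cam("top")
a=-.19; ux=np.array([np.cos(a),np.sin(a),0]);uy=np.array([-np.sin(a),np.cos(a),0]);W=np.array([.5131,-.2201,0])
Hc=W+.0965*ux+.139*uy+[0,0,.088]
out=[]
for n,cc,i,s in(("w",c,im,45),("s",cs,si,25)):
    p=proj(cc,Hc+[-.03*ux[0],-.03*ux[1],.05]);print(n,p)
    u,v=int(np.clip(p[0],s,640-s)),int(np.clip(p[1],s,400-s)); print("origin",u-s,v-s,"scale",390/(2*s))
    out.append(cv2.resize(i[v-s:v+s,u-s:u+s],(390,390),interpolation=cv2.INTER_CUBIC))
save("crop3.png",np.hstack(out))
E
```

```text
{'tcp_pos': array([ 0.4628, -0.211 ,  0.2264]), 'contact_force': array([-0.703 ,  0.0747, -0.2904]), 'grip_width': np.float64(0.0108), 'clock': np.float64(15.65)}
w [512.73870831  -3.59483595]
origin 467 0 scale 4.333333333333333
s [367.9305742  130.93824829]
origin 342 105 scale 7.8
```

View pics/crop3.png

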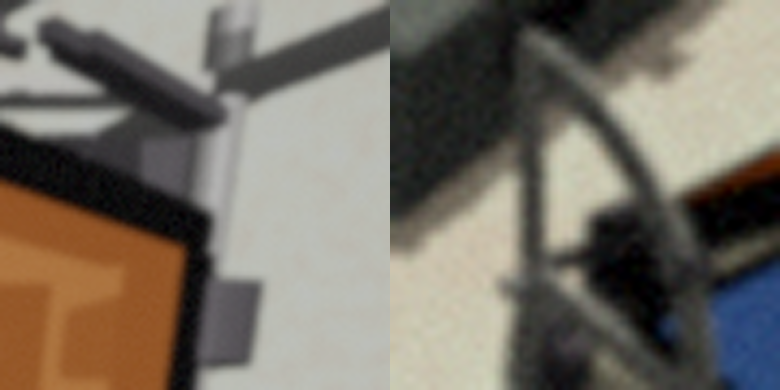

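The left wrist crop shows a dark pointer from about (40,40) to (220,120), but the clamp itself is just off the top edge. The right side-view crop shows the thumbscrew near side pixel (371,136). I'll tilt the tool about the pinch axis so the wrist camera sees the clamp.

>>> {"api": "servo_tool", "payload": {"turn": [[0.8,-0.15,0],[1.6,-0.3,0],[2.4,-0.45,0],[3.2,-0.6,0],[3.9,-0.75,0],[3.9,-0.75,0]], "slide": [[0,0.03,0],[0.01,0.06,0],[0.02,0.09,0.01],[0.02,0.12,0.02],[0.03,0.14,0.02],[0.03,0.14,0.02]], "hand": [0.05,0.05,0.05,0.05,0.05,0.05]}}

```text
clock: 16.55
tcp_pos: [0.4643, -0.206, 0.2277]
orientation: [-2.232, -1.837, -0.391]
contact_force: [-3.0, 2.9, 1.8]
grip_width: 0.0113
gripper_force: 25.9
```

```bash
python3 - <<'E'
from h import *
o=r.get_obs();print({k:np.round(o[k],4) for k in("tcp_pos","contact_force","grip_width","clock")})
c,im,d=cam("wrist"); np.savez("w6.npz",im=im,d=d,**{k:c[k] for k in c})
a=-.19; ux=np.array([np.cos(a),np.sin(a),0]);uy=np.array([-np.sin(a),np.cos(a),0]);W=np.array([.5131,-.2201,0])
Hc=W+.0965*ux+.139*uy+[0,0,.088]
p=proj(c,Hc+.06*(-.75*ux+[0,0,.65]));print(p,proj(c,Hc))
u,v=int(np.clip(p[0],60,580)),int(np.clip(p[1],45,355));print("origin",u-60,v-45,"scale 6")
save("crop4.png",cv2.resize(im[v-45:v+45,u-60:u+60],(720,540),interpolation=cv2.INTER_CUBIC))
E
```

```text
{'tcp_pos': array([ 0.4643, -0.206 ,  0.2277]), 'contact_force': array([-3.0434,  2.9291,  1.8335]), 'grip_width': np.float64(0.0113), 'clock': np.float64(16.55)}
[449.44285779  85.74994667] [481.85169059 104.09223337]
origin 389 40 scale 6
```

View pics/crop4.png

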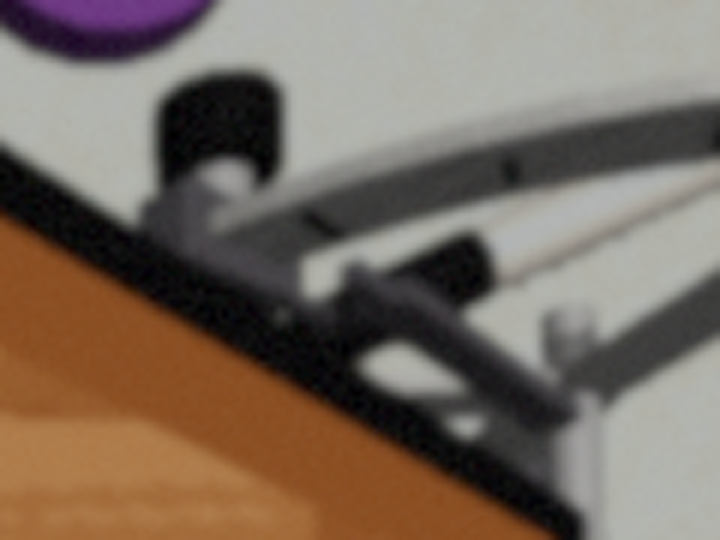

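The crop shows the clamp block from (145,215) to (300,275) with its thumbscrew at (222,130), and the pointer from its tip at (350,280) to the hub near (570,410). I'll take the depth along both to get their angles in the unit frame.

```bash
python3 - <<'E'
from h import *
z=np.load("w6.npz");d=z["d"];c={k:z[k] for k in("R","t","fovy","cx","cy")}
a=-.19; ux=np.array([np.cos(a),np.sin(a),0]);uy=np.array([-np.sin(a),np.cos(a),0]);W=np.array([.5131,-.2201,0])
def U(p): p=p-W; return np.array([p@ux,p@uy,p[2]])
for n,L in(("ptr",[(365,290),(400,305),(430,322),(460,342),(490,360),(520,385),(550,400)]),("clamp",[(165,215),(185,225),(200,235),(220,245),(240,255),(260,265),(280,272)]),("screw",[(190,130),(222,130),(250,130),(222,100)])):
    for x,y in L: print(n,(x,y),U(pt(c,d,round(389+x/6),round(40+y/6))).round(4))
h=np.array([.0965,.139,.088])
def pr(X): 
    q=proj(c,W+X[0]*ux+X[1]*uy+[0,0,X[2]]);return ((q-[389,40])*6).round(0).tolist()
for t in(.6,.7,.8,.9):
    f=lambda rr,y:pr(np.array([.0965-rr*np.cos(t),y,.088+rr*np.sin(t)]))
    print(t,"clamp",f(.097,.139),f(.085,.139),f(.073,.139),"screw",f(.085,.157),"tip",f(.078,.130),f(.078,.126),f(.03,.130))
T=r.get_obs()["tcp_pos"];print(U(T))
E
```

```text
ptr (365, 290) [0.0464 0.1308 0.141 ]
ptr (400, 305) [0.053  0.1306 0.1359]
ptr (430, 322) [0.0596 0.1309 0.1295]
ptr (460, 342) [0.0661 0.1308 0.1239]
ptr (490, 360) [0.0732 0.131  0.1172]
ptr (520, 385) [0.0813 0.1309 0.1085]
ptr (550, 400) [0.0887 0.1307 0.1022]
clamp (165, 215) [0.0195 0.139  0.1442]
clamp (185, 225) [0.0214 0.1356 0.1479]
clamp (200, 235) [0.0234 0.1357 0.146 ]
clamp (220, 245) [0.0272 0.1352 0.1437]
clamp (240, 255) [0.0303 0.1357 0.141 ]
clamp (260, 265) [0.0327 0.1343 0.1405]
clamp (280, 272) [0.0373 0.1354 0.1362]
screw (190, 130) [0.0239 0.1506 0.1432]
screw (222, 130) [0.027  0.1493 0.1454]
screw (250, 130) [0.0305 0.1488 0.1464]
screw (222, 100) [0.0275 0.1541 0.1441]
0.6 clamp [135.0, 221.0] [197.0, 245.0] [256.0, 268.0] screw [194.0, 113.0] tip [234.0, 324.0] [235.0, 353.0] [446.0, 400.0]
0.7 clamp [199.0, 191.0] [253.0, 220.0] [304.0, 248.0] screw [249.0, 85.0] tip [285.0, 304.0] [286.0, 333.0] [465.0, 394.0]
0.8 clamp [271.0, 162.0] [315.0, 197.0] [356.0, 229.0] screw [311.0, 58.0] tip [342.0, 284.0] [343.0, 314.0] [486.0, 388.0]
0.9 clamp [351.0, 134.0] [383.0, 174.0] [414.0, 210.0] screw [379.0, 33.0] tip [404.0, 265.0] [405.0, 296.0] [508.0, 382.0]
[-0.05047889  0.00458803  0.22788914]
```

The cover is at about 0.80 rad by both the arm's kinematics and the image, and the clamp at about 0.64. I'll lower it to about 0.64 and compare directly.

>>> {"api": "servo_tool", "payload": {"turn": [[0,0,0],[0,0,0],[0,0,0],[0,0,0],[0,0,0],[0,0,0]], "slide": [[-0.19,0.035,-0.195],[-0.37,0.07,-0.4],[-0.54,0.1,-0.61],[-0.7,0.135,-0.82],[-0.7,0.135,-0.82],[-0.7,0.135,-0.82]], "hand": [0.05,0.05,0.05,0.05,0.05,0.05]}}

```text
clock: 17.35
tcp_pos: [0.4438, -0.2024, 0.2033]
orientation: [-2.234, -1.839, -0.39]
contact_force: [-0.3, 5.7, -0.3]
grip_width: 0.0106
gripper_force: 25.8
```

```bash
python3 - <<'E'
from h import *
o=r.get_obs();print({k:np.round(o[k],4) for k in("tcp_pos","contact_force","grip_width","clock")})
c,im,d=cam("wrist"); np.savez("w7.npz",im=im,d=d,**{k:c[k] for k in c})
a=-.19; ux=np.array([np.cos(a),np.sin(a),0]);uy=np.array([-np.sin(a),np.cos(a),0]);W=np.array([.5131,-.2201,0])
v,u=np.mgrid[0:400,0:640];f=K(c)
P=(np.stack([(u-c["cx"])/f,(v-c["cy"])/f,np.ones_like(d)],-1)*d[...,None]-np.array(c["t"]))@np.array(c["R"])-W
X=P@ux;Y=P@uy;Z=P[...,2]; ok=d>0
# side-on depth: plane fit of amber plate, and the slabs of pointer and clamp
hsv=cv2.cvtColor(im,cv2.COLOR_RGB2HSV); m=ok&(cv2.inRange(hsv,(5,110,60),(22,255,255))>0)&(abs(Y)<.11)&(X>-.1)&(X<.1)&(Z>.09)
p=np.polyfit(X[m],Z[m],1);print("plate",m.sum(),"angle",np.arctan(-p[0]))
for n,lo,hi in(("ptr",.127,.1325),("clampblk",.1335,.1445),("screw",.147,.16)):
    k=ok&(Y>lo)&(Y<hi)&(Z>.095)&(X<.09)&(X>0)&(im.max(2)<110)
    if k.sum()>8:
        q=np.c_[X[k],Z[k]];mu=q.mean(0);w=np.linalg.svd(q-mu)[2][0]
        print(n,k.sum(),"mid",mu.round(4),"r",np.hypot(mu[0]-.0965,mu[1]-.088).round(4),"polar",np.arctan2(mu[1]-.088,.0965-mu[0]).round(3),"slope",np.arctan(-w[1]/w[0]).round(3))
pp=proj(c,W+.047*ux+.139*uy+[0,0,.125]);u0,v0=int(np.clip(pp[0],60,580)),int(np.clip(pp[1],45,355));print(u0-60,v0-45)
save("crop5.png",cv2.resize(im[v0-45:v0+45,u0-60:u0+60],(720,540),interpolation=cv2.INTER_CUBIC))
E
```

```text
{'tcp_pos': array([ 0.4438, -0.2024,  0.2033]), 'contact_force': array([-0.336 ,  5.748 , -0.3458]), 'grip_width': np.float64(0.0106), 'clock': np.float64(17.35)}
plate 28413 angle 0.6556465408737916
ptr 496 mid [0.0538 0.1214] r 0.0542 polar 0.664 slope 0.608
clampblk 1820 mid [0.0514 0.1566] r 0.0821 polar 0.989 slope -0.551
screw 449 mid [0.0267 0.1429] r 0.0888 polar 0.666 slope -0.283
422 26
```

View pics/crop5.png

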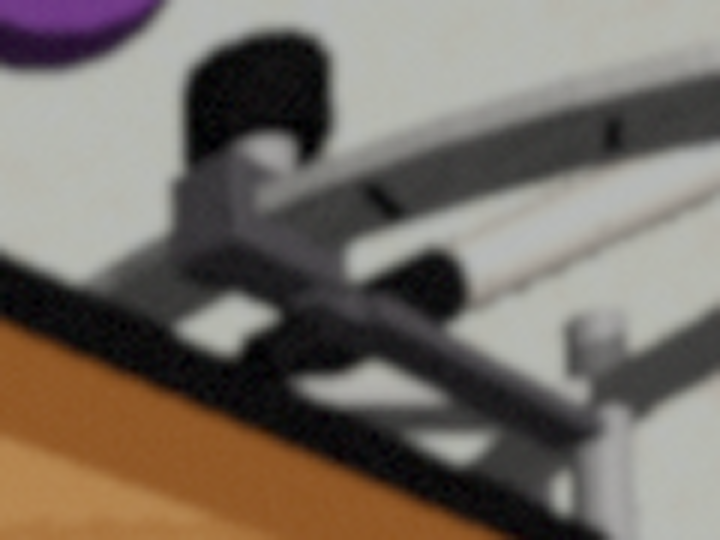

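The crop shows the pointer, from (590,425) to (310,300), now nearly in line with the clamp block at (180–350, 170–300). I'll refine the clamp angle from depth with a tight region around the block.

```bash
python3 - <<'E'
from h import *
z=np.load("w7.npz");d=z["d"];im=z["im"];c={k:z[k] for k in("R","t","fovy","cx","cy")}
a=-.19; ux=np.array([np.cos(a),np.sin(a),0]);uy=np.array([-np.sin(a),np.cos(a),0]);W=np.array([.5131,-.2201,0])
v,u=np.mgrid[0:400,0:640];f=K(c)
P=(np.stack([(u-c["cx"])/f,(v-c["cy"])/f,np.ones_like(d)],-1)*d[...,None]-np.array(c["t"]))@np.array(c["R"])-W
X=P@ux;Y=P@uy;Z=P[...,2];bx=(u>422+28)&(u<422+62)&(v>26+24)&(v<26+54)
for n,k in(("block",bx&(Y>.1325)&(Y<.146)&(Z>.12)&(X>.01)&(X<.05)),("side face",bx&(Y>.1325)&(Y<.1365)&(Z>.12)&(X<.05)),("ptr",(Y>.1265)&(Y<.1325)&(Z>.1)&(X>.02)&(X<.085)&(im.max(2)<110))):
    q=np.c_[X[k],Z[k]].astype(np.float32);mu=q.mean(0);print(n,k.sum(),mu)
    (cx,cy),s,an=cv2.minAreaRect(q);w=np.linalg.svd(q-mu,full_matrices=False)[2][0]
    print("  rect",np.round([cx,cy,*s,an],4),"polar",np.round(np.arctan2(cy-.088,.0965-cx),3),"slope",np.round(np.arctan(-w[1]/w[0]),3),"Y",np.percentile(Y[k],[5,50,95]).round(4))
E
```

```text
block 672 [0.02761372 0.14256753]
  rect [ 0.0302  0.1378  0.0218  0.031  21.2397] polar 0.645 slope 0.993 Y [0.1326 0.1363 0.142 ]
side face 381 [0.02892006 0.14090355]
  rect [ 0.0302  0.1378  0.0218  0.031  21.2397] polar 0.645 slope 0.809 Y [0.1326 0.1353 0.1364]
ptr 451 [0.05166499 0.1230652 ]
  rect [5.21000e-02 1.22300e-01 8.70000e-03 7.86000e-02 5.57346e+01] polar 0.657 slope 0.604 Y [0.1304 0.1311 0.1324]
```

Clamp polar angle is 0.645–0.666, pointer 0.657–0.664 and plate 0.656, so they're aligned well within 0.07 rad. I'll let it settle, then hand in.

>>> {"api": "servo_tool", "payload": {"turn": [[0,0,0],[0,0,0],[0,0,0],[0,0,0]], "slide": [[0,0,0],[0,0,0],[0,0,0],[0,0,0]], "hand": [0.05,0.05,0.05,0.05]}}

```text
clock: 17.9
tcp_pos: [0.4439, -0.2024, 0.2034]
orientation: [-2.234, -1.84, -0.39]
contact_force: [-1.6, 6.1, -0.4]
grip_width: 0.0104
gripper_force: 25.8
```

```bash
python3 - <<'E'
from h import *
o=r.get_obs();print(o["tcp_pos"],abs(o["qvel"]).max(),o["gripper_force"])
print(r.hand_in())
E
```

```text
[ 0.44388404 -0.20235308  0.2033763 ] 0.0021371390855866733 25.823411643505096
the job is handed in; nothing more can be done
None
```

I've handed the job in (no verdict came back): the dish is lid up near the middle of the lit window, and the fingers are holding the cover steady at about 0.65 rad, in line with the index clamp to within about 0.02 rad by depth measurement.

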